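# Level the packing scale with a spirit level and its wing foot

## Task

Level the bench scale: take the spirit level from the counter and push it, lying flat, square and flush into the corner of the platter where the two raised rims meet, its long side along the far rim and its end against the right-hand rim (right as seen from the robot). Turn the scale's wing-handled levelling foot until the bubble stands centred between its two lines while the level is pressed down so hard that the sprung platter is fully down, and finish holding that press on the level with the bubble centred: do not let go at the end. Leave the other things on the counter where they are.

Things in the scene. Friction and masses are not known exactly. Their poses are not given: they have to be found in the camera images.
- scale: White bench scale, fixed to the counter. Platter 220 x 260 mm, steel, with rims 8 mm high and 4 mm thick on its far and right-hand sides only; wing-handled levelling foot on its left (left and right as seen from the robot). Origin on the counter under the platter's centre, axes like corner's but level.
- level: Aluminium spirit level with black end caps, 24 wide (its x) x 160 long (its y) x 40 mm high, about 0.3 kg, lying on the counter; origin at the centre of its underside, z up. A green vial in the middle of its top has a pale bubble and two black cross lines. It may be pressed anywhere on top, and either way round is right.
- bubble (a point): Middle of the bubble, near the top of the level. What counts is its place along the level's own y from the level's origin: 0 is centred, stops at about 18 mm either way. The bubble is 14 mm long, the lines 22.6 mm apart: it lies between them within 3.5 mm of 0. It runs to the higher end, 10 mm per degree of tilt along the level, and settles in about 1 s.
- corner (a point): Inner corner of the platter: on its top surface, about 68 mm above the counter, where the insides of both rims meet. Axes turn with the platter: x points at the far rim (away from the robot), y along the far rim towards the levelling foot, z up. The flat reaches 216 mm to -x and 256 mm to +y. Seated, the level's centre is at x -12 mm, y +80 mm here, its long axis along y.
- platter (a joint): Tilt of the sprung platter on the scale, rad. Hinged along the right-hand rim; springs lift its foot side: 0.0105 floating, also with the level lying on it; 0 fully down. Fully down takes about 5 N at the middle of the seated level, 3 N at its foot end, 20 N at the rim end. Going down shifts the bubble 6 mm away from the foot.
- knob_grip (a point): Middle of the levelling foot's wing handle, on its vertical axis, 107 mm above the counter, left of the platter (from the corner x -106 mm, y +313 mm). The handle is an upright steel bar 54 long x 13 mm thick, reaching from 90 to 124 mm above the counter. The point's x runs along the bar and turns with it.
- foot_knob (a joint): Turn of the wing handle, rad, 0 to 2.6, clockwise seen from above; stays where left. At 0 the bar lies along the corner's x. Each rad lifts the foot side by one degree (10 mm of bubble towards the foot). It starts at 0.1 to 0.4, foot too low; the right setting differs each time, about 1 to 2.
- jar: Screw-lid jar, 64 mm across, 85 mm high, bystander; origin under its centre.
- weight: Brass calibration weight, 44 mm across, 66 mm high, bystander; origin under its centre.
- tub: White bowl, 96 mm across, bystander.
- labels: Roll of labels lying flat, 90 mm across, 40 mm high, bystander.
- scraper: Spatula, bystander.
- spray: Bottle, 68 mm across, 190 mm high, bystander.
- tray: Black plastic tray, 150 x 110 x 50 mm, bystander.
Mind the look-alikes: they are no part of the job. What is meant by the level is not red, and is the smaller of those in its own colour.

How it is judged:
By the outcome, as a careful person would: the job done as asked, in the order asked, and still so for the second after the job is handed in, while the arm keeps its last pose, push and grip.
It also fails if it takes over 62 s, if anything falls off the work surface, if the arm or the gripper's body presses on something with over 40 N, if the wrist force passes 120 N, or if a joint passes its speed limit or range.

## Robot

A 7-joint arm with a two-finger parallel gripper is mounted at the origin on the work surface. World frame = base frame: x ahead of the robot, y to its left, z up, the work surface at z = 0. Lengths are in m, angles in rad, forces in N, time in s.
With the tool pointing down it reaches from about 0.425 to 0.825 m from the base axis. Payload 3.6 kg.
Tool frame: the origin (TCP) lies between the finger pads; the fingertips stand 8 mm ahead of it and the grasp point (between the pads) lies 11 mm behind it; z points along the fingers, y is the line along which they close (so a half turn about z gives the same grasp; the last joint's range is limited). The gripper opens to 85 mm and grips with 20 to 120 N. Pads are 22 mm wide; open, the fingers measure 114 mm over their backs; the gripper's body (76 mm by 85 mm) begins 54 mm behind the grasp point. The pads swing forward as they close: fully open they stand 13 mm farther back than shut.
Start: joints at [1.319, 0.615, -0.013, 1.423, 0.008, 1.103, -0.04], TCP at [0.146, -0.633, 0.239] pointing down, gripper open.
Joint ranges: [-3.12, 3.12], [-0.3, 2.06], [-1.34, 1.32], [0.26, 2.42], [-1.36, 4.5], [0.01, 1.98], [-2.84, 2.84]. Speed limits (rad/s): [2.79, 2.79, 3.14, 3.14, 3.14, 3.14, 3.14].

## Interface

Orientations are given as a rotation vector (axis times angle).
In Python, from workcell import robot gives the robot as it stands. The module is installed in compiled form; this text tells all that it offers.
- The arm moves only by the tool servo_tool, never from a script. Its argument "targets" is a list of rows, each an object of numbers: "x", "y", "z": the shift along the tool's x, y, z in cm; "rx", "ry", "rz": the turn, a rotation vector about the tool's x, y, z in degrees; "hand": the opening, from 0 (shut) to 1 (fully open). A call has 1 to 8 rows; each row is the pose to reach, as a shift and turn from the pose commanded when the call began, along the tool's axes at that moment; what a row does not reach only later rows make up. A row lasts 1/12 s, in which the tool goes at most 41.7 mm and 7.16 degrees, less where a joint would pass 70% of its speed; a pose out of reach is approached as far as the arm can. A call with a gripper value outside its range is refused whole. The fingers move at their own pace and stop on an object; "grip_force" is the grip in N (left out, the last holds). Time passes only in rows, so rows that repeat a pose let the fingers close. It gives the time, the measured TCP pose, the force, the opening and the grip force at its end, in the units of the state.
- robot.get_obs(): the state, without advancing time (a new reading comes with each control period).
- robot.capture(name): name is "scene" or "top"; returns the picture (420x560x3 uint8, red, green, blue); there is no depth.
- robot.camera_info(name): a dict with "K" (3x3 intrinsics, pixels), "k1" (the pictures are not rectified: a ray, as slopes to the right and down, at radius r is drawn at 1 + k1 r^2 times it, then the intrinsics apply), "xyz" and "orientation" of the camera in the world. Camera axes: x right, y down, z forward; pixel columns grow to the right and rows downward; lengths in m; the calibration is good to about 2 mm. A picture is of the moment at which its call begins. camera_info takes no time and is no camera call.
- robot.job_done(): hands the job in; it is judged then, once.
The state is a dict: "time": time; "q": joint angles; "joint_velocities": joint speeds; "joint_torque": joint torques, N m; "ee_pos": TCP position; "tcp_rot": TCP orientation; "ft_force": force on the tool from outside, world axes, zero at the start; "ft_torque": the same for the moment, N m; "width": opening from 0.0 (shut) to 1.0 (fully open); "grasp_force": force on a finger pad.
Only numpy, scipy, OpenCV 4.12 (cv2) and the standard library are available. Lean on these libraries where they do the work, as an engineer would, in place of code of your own. Each camera call takes 0.05 s, during which the arm holds its last target. There are 200 camera calls.

## Working session

There is one attempt and no reset: what is moved stays moved. The work goes in short steps, Python scripts to look and compute and a tool call to move; the robot and the scene stay as the last step left them, time stands still between calls to the robot, and variables do not carry over. Pictures are saved under pics/ and viewed, at most 10 in all, crops included, and the job is handed in when it is done.

Besides the shell and the picture viewer there is one more tool, called after "Call:" as name(argument=value, ...) on one line, values as JSON. servo_tool: Moves the arm, as the interface text tells. Its arguments: {"type":"object","properties":{"targets":{"type":"array","items":{"type":"object","properties":{"x":{"type":"number"},"y":{"type":"number"},"z":{"type":"number"},"rx":{"type":"number"},"ry":{"type":"number"},"rz":{"type":"number"},"hand":{"type":"number"}}}},"grip_force":{"type":"number"}},"required":["targets"]}

```bash
mkdir -p pics; python3 - <<'E'
from workcell import robot
import cv2,numpy as np
for n in("scene","top"):
    im=robot.capture(n); cv2.imwrite(f"pics/{n}0.png",im[:,:,::-1]); 
    i=robot.camera_info(n); print(n,i)
o=robot.get_obs(); print(o)
a=cv2.imread("pics/scene0.png");b=cv2.imread("pics/top0.png")
E
```

```text
scene {'K': array([[510.79536514,   0.        , 281.02756239],
       [  0.        , 510.79536514, 208.96797932],
       [  0.        ,   0.        ,   1.        ]]), 'k1': -0.017857279252357507, 'xyz': array([1.51066283, 0.74432552, 0.96279744]), 'orientation': array([-1.15037658, -2.18601975,  1.1101796 ])}
top {'K': array([[528.80781019,   0.        , 278.34721252],
       [  0.        , 528.80781019, 213.57963437],
       [  0.        ,   0.        ,   1.        ]]), 'k1': -0.10227120844636853, 'xyz': array([0.27746207, 0.08093068, 1.5978805 ]), 'orientation': array([-2.13423759,  2.15791738, -0.15902341])}
{'time': 0.1, 'q': array([ 1.31851558,  0.61582537, -0.01262255,  1.42477031,  0.00808459,
        1.10340496, -0.04039894]), 'joint_velocities': array([ 0.00053102, -0.00047083, -0.00063565, -0.00330868,  0.00096872,
        0.00058155,  0.00166584]), 'joint_torque': array([ 1.00505786e-03, -4.70385790e+01,  2.60494687e-01, -1.71573043e+01,
        1.01859463e-02,  5.84309237e-03, -6.60746508e-06]), 'ee_pos': array([ 0.14537902, -0.63283199,  0.2382416 ]), 'tcp_rot': array([-3.11925690e+00, -3.53739901e-01,  4.37483142e-04]), 'ft_force': array([ 0.4911636 , -0.22792361, -0.2709826 ]), 'ft_torque': array([-0.01899589,  0.00897933,  0.03920719]), 'grasp_force': 0.0, 'width': 1.0016317883900694}
```

View pics/scene0.png

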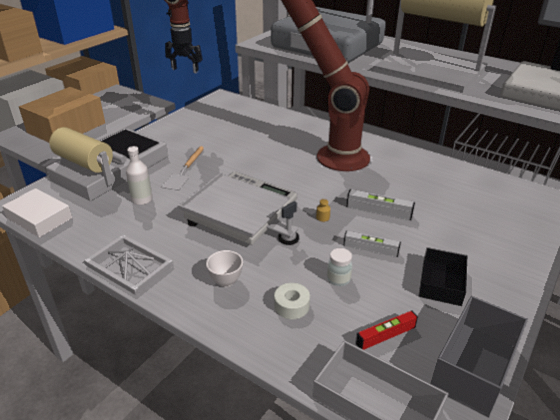

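View pics/top0.png

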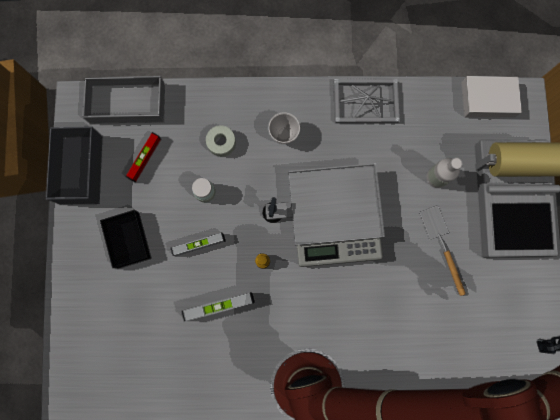

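The top view shows the small aluminium level at about (197,244), the larger look-alike at (218,306), the scale's platter around (337,205) and the wing handle at (272,209). In the scene view the level is at (372,243) and the handle at (289,212). I'll enlarge both to pick points.

```bash
cat > h.py <<'E'
from workcell import robot
import cv2,numpy as np
from scipy.spatial.transform import Rotation as R
def cam(n):
    i=robot.camera_info(n); return i['K'],i['k1'],i['xyz'],R.from_rotvec(i['orientation'])
def ray(n,p):
    K,k1,c,r=cam(n); d=cv2.undistortPoints(np.array([[p]],float),K,np.array([k1,0,0,0.]))[0,0]
    v=r.apply([d[0],d[1],1]); return c,v/np.linalg.norm(v)
def onz(n,p,z):
    c,v=ray(n,p); return c+v*(z-c[2])/v[2]
def tri(ps,pt):
    c1,v1=ray("scene",ps);c2,v2=ray("top",pt)
    s=np.linalg.lstsq(np.c_[v1,-v2],c2-c1,rcond=None)[0]
    a,b=c1+s[0]*v1,c2+s[1]*v2; return (a+b)/2,np.linalg.norm(a-b)
def proj(n,X):
    K,k1,c,r=cam(n); X=np.atleast_2d(X).astype(float); ri=r.inv()
    return cv2.projectPoints(X,ri.as_rotvec(),-ri.apply(c),K,np.array([k1,0,0,0.]))[0][:,0]
E
python3 - <<'E'
import cv2,numpy as np
a=cv2.imread("pics/top0.png")[155:275,160:400];b=cv2.imread("pics/scene0.png")[165:275,175:415]
def g(im,x0,y0,s=3.3):
    o=cv2.resize(im,(790,int(im.shape[0]*s)),interpolation=cv2.INTER_CUBIC)
    for x in range(0,im.shape[1],20):
        cv2.line(o,(int(x*s),0),(int(x*s),6),(0,0,255));cv2.putText(o,str(x+x0),(int(x*s),16),0,.35,(0,0,255))
    for y in range(0,im.shape[0],20):
        cv2.line(o,(0,int(y*s)),(6,int(y*s)),(0,0,255));cv2.putText(o,str(y+y0),(8,int(y*s)+4),0,.35,(0,0,255))
    return o
cv2.imwrite("pics/c_top.png",g(a,160,155));cv2.imwrite("pics/c_scene.png",g(b,175,165))
E
```

```text
(no output)
```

View pics/c_top.png

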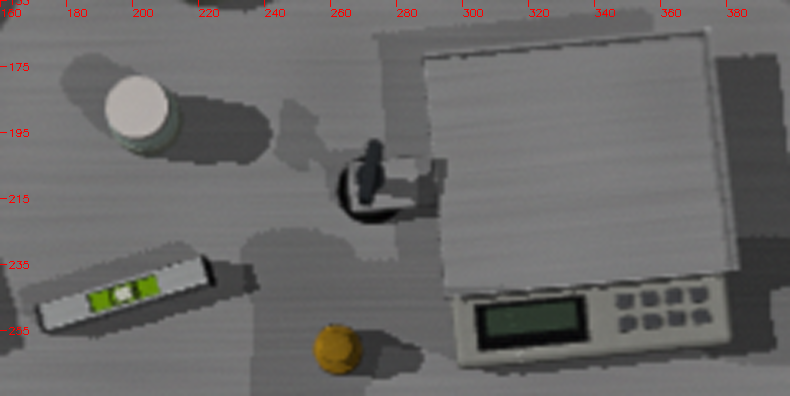

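View pics/c_scene.png

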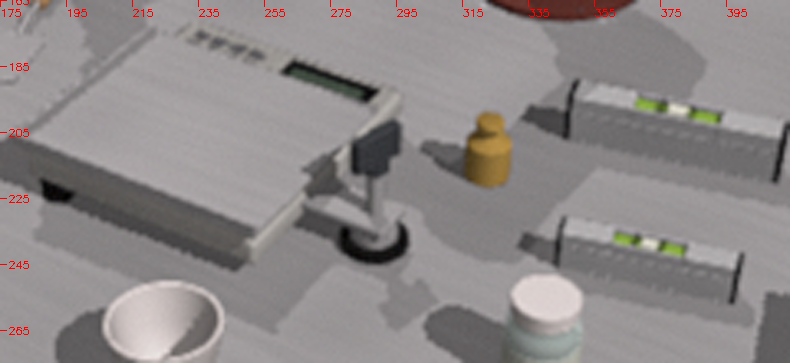

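```bash
cat >> h.py <<'E'
def greens(n,im,near,rad=30):
    "green/bubble blobs near a pixel (im rgb): centroid of green+pale box and mask"
    hsv=cv2.cvtColor(im,cv2.COLOR_RGB2HSV); m=cv2.inRange(hsv,(30,120,50),(50,255,255))
    w=np.zeros_like(m); cv2.circle(w,tuple(int(v) for v in near),rad,255,-1); m&=w
    y,x=np.nonzero(m); (c,s,a)=cv2.minAreaRect(np.c_[x,y].astype(np.float32)); return np.array(c),s,a,m
E
python3 - <<'E'
from h import *
im={n:cv2.imread(f"pics/{n}0.png")[:,:,::-1].copy() for n in("scene","top")}
cs,ss,as_,_=greens("scene",im["scene"],(372,241),22); ct,st,at,_=greens("top",im["top"],(197,244),22)
print("green",cs,ss,as_,ct,st,at,tri(cs,ct))
T=lambda x,y:(160+x/3.29,155+y/3.3); S=lambda x,y:(175+x/3.29,165+y/3.3)
def show(nm,s,t): p,e=tri(S(*s),T(*t)); print(nm,p.round(4),round(e,4)); return p
# level top corners: cap mid-top ends
A=show("lvl endR(-y)",(562,227),(207,270)) if 0 else None
for nm,t in dict(end_l=(41,319),end_r=(208,271)).items(): print(nm,onz("top",T(*t),.04))
for nm,s in dict(n1=(566,217),n2=(742,254),b1=(558,263),b2=(734,302)).items(): print(nm,onz("scene",S(*s),.04 if nm[0]=='n' else 0))
show("platter far-right top",(20,137),(706,32)); show("far-left",(247,247),(424,57)); show("near-left",(400,95),(443,290))
show("knob top mid",(378,144),(371,170))
K=onz("top",T(371,172),.115);print("knob@.115",K, onz("scene",S(377,146),.107))
for t in((374,141),(366,203)): print("bar end",onz("top",T(*t),.124))
for nm,t in dict(fr_out=(708,31),fl=(424,57),nl=(443,291),nr=(738,270)).items(): print(nm,onz("top",T(*t),.07))
E
```

```text
green [372.  238.5] (20.592193603515625, 1.7650450468063354) 11.309932708740234 [197.16984558 243.59434509] (5.082340717315674, 20.878803253173828) 74.05460357666016 (array([0.41953426, 0.32181437, 0.03339102]), np.float64(0.004878012744305322))
end_l [0.39663882 0.39188629 0.04      ]
end_r [0.43845175 0.24129727 0.04      ]
n1 [0.43519968 0.25116462 0.04      ]
n2 [0.39384158 0.40049674 0.04      ]
b1 [4.50938201e-01 2.55326812e-01 1.11022302e-16]
b2 [0.41009961 0.40633926 0.        ]
platter far-right top [ 0.6455 -0.2083  0.0635] 0.0084
far-left [0.6316 0.045  0.042 ] 0.0021
near-left [0.4093 0.0428 0.0764] 0.0265
knob top mid [0.5157 0.0975 0.1045] 0.0102
knob@.115 [0.514795   0.09305869 0.115     ] [0.51942967 0.10498375 0.107     ]
bar end [0.540248   0.09014872 0.124     ]
bar end [0.48662414 0.09751857 0.124     ]
fr_out [ 0.64743993 -0.21241203  0.07      ]
fl [0.62581731 0.04481512 0.07      ]
nl [0.41549358 0.03102877 0.07      ]
nr [ 0.43086485 -0.23078416  0.07      ]
```

The top crop shows the small level's ends at (172,252) and (223,237), the platter's outer rim corner at (375,164) and the wing bar at (273,206), running nearly along x. In the scene crop the level's near-robot top edge runs from (347,231) to (400,242), and the rim corner is at (181,206).

This gives:
- **Level centre:** about (0.418, 0.322), long axis at 105.5°.
- **Scale yaw:** about 4.5°.
- **Inner corner:** about (0.642, -0.206).
- **Knob:** about (0.514, 0.098), at about 0.21 rad. It agrees with the given offsets to within 4 mm.

```bash
cat >> h.py <<'E'
def go(*wps):
    "wps: x,y,z,heading of tool x (deg, world). prints the rows from the present pose"
    o=robot.get_obs(); p=o['ee_pos']; r=R.from_rotvec(o['tcp_rot'])
    print("t",round(o['time'],2),"at",p.round(4),"head",round(np.degrees(np.arctan2(*r.apply([1,0,0])[1::-1])),1),"F",o['ft_force'].round(1),"w",round(o['width'],3),'grip',round(o['grasp_force'],1))
    for x,y,z,h in wps:
        d=R.from_euler('z',h,degrees=True)*R.from_rotvec([np.pi,0,0])
        print((r.inv().apply(np.array([x,y,z])-p)*100).round(2),np.degrees((r.inv()*d).as_rotvec()).round(2))
E
python3 -c "
from h import *
go((.36,-.5,.24,12.9),(.52,-.25,.24,45),(.55,0,.24,75),(.418,.322,.24,105.5))"
```

```text
t 0.1 at [ 0.1454 -0.6328  0.2382] head 12.9 F [ 0.5 -0.2 -0.3] w 1.002 grip 0.0
[23.89 -8.14 -0.16] [-0.14  0.    0.04]
[ 45.08 -28.92  -0.11] [ -0.13  -0.04 -32.06]
[ 5.361e+01 -5.262e+01 -5.000e-02] [ -0.12  -0.07 -62.06]
[ 4.795e+01 -8.695e+01  3.000e-02] [ -0.1   -0.11 -92.56]
```

Call:
servo_tool(targets=[{"x": 4, "y": -1.4, "rz": -5}, {"x": 8, "y": -2.8, "rz": -10}, {"x": 12, "y": -4.2, "rz": -15}, {"x": 16, "y": -5.5, "rz": -20}, {"x": 20, "y": -7, "rz": -25}, {"x": 24, "y": -9, "rz": -30}, {"x": 27, "y": -12, "rz": -35}, {"x": 30, "y": -15, "rz": -40}])

```text
invalid input
```

Call:
servo_tool(targets=[{"x": 0}])

```text
invalid input
```

```bash
python3 -c "
from h import *
go((.52,-.25,.24,60),(.55,0,.24,85),(.45,.23,.24,105.5))"
```

```text
t 0.1 at [ 0.1454 -0.6328  0.2382] head 12.9 F [ 0.5 -0.2 -0.3] w 1.002 grip 0.0
[ 45.08 -28.92  -0.11] [ -0.13  -0.05 -47.06]
[ 5.361e+01 -5.262e+01 -5.000e-02] [ -0.12  -0.08 -72.06]
[ 4.901e+01 -7.727e+01  1.000e-02] [ -0.1   -0.11 -92.56]
```

Rows probably need every field.

Call:
servo_tool(targets=[{"x": 4, "y": -1.4, "z": 0, "rx": 0, "ry": 0, "rz": -5, "hand": 1}, {"x": 8, "y": -2.8, "z": 0, "rx": 0, "ry": 0, "rz": -10, "hand": 1}, {"x": 12, "y": -4.2, "z": 0, "rx": 0, "ry": 0, "rz": -15, "hand": 1}, {"x": 16, "y": -5.5, "z": 0, "rx": 0, "ry": 0, "rz": -20, "hand": 1}, {"x": 20, "y": -7, "z": 0, "rx": 0, "ry": 0, "rz": -25, "hand": 1}, {"x": 24, "y": -9, "z": 0, "rx": 0, "ry": 0, "rz": -30, "hand": 1}, {"x": 27, "y": -12, "z": 0, "rx": 0, "ry": 0, "rz": -35, "hand": 1}, {"x": 30, "y": -15, "z": 0, "rx": 0, "ry": 0, "rz": -40, "hand": 1}])

```text
time: 0.77
ee_pos: [0.4016, -0.4249, 0.2387]
tcp_rot: [-2.808, -1.407, -0.0]
ft_force: [-0.1, -0.9, 0.8]
width: 0.995
grasp_force: 0.0
```

```bash
python3 -c "
from h import *
go((.52,-.25,.24,60),(.55,0,.24,85),(.45,.23,.24,105.5))"
```

```text
t 0.77 at [ 0.4016 -0.4249  0.2387] head 53.2 F [-0.1 -0.9  0.8] w 0.995 grip 0.0
[21.1  -1.   -0.12] [-0.02 -0.03 -6.78]
[ 42.92 -13.56  -0.1 ] [-2.000e-02 -4.000e-02 -3.178e+01]
[ 55.35 -35.34  -0.08] [-1.000e-02 -4.000e-02 -5.228e+01]
```

Call:
servo_tool(targets=[{"x": 4, "y": -0.2, "z": 0, "rx": 0, "ry": 0, "rz": -4, "hand": 1}, {"x": 8, "y": -0.4, "z": 0, "rx": 0, "ry": 0, "rz": -8, "hand": 1}, {"x": 12, "y": -0.7, "z": 0, "rx": 0, "ry": 0, "rz": -12, "hand": 1}, {"x": 16, "y": -1.5, "z": 0, "rx": 0, "ry": 0, "rz": -16, "hand": 1}, {"x": 20, "y": -2.5, "z": 0, "rx": 0, "ry": 0, "rz": -20, "hand": 1}, {"x": 24, "y": -4, "z": 0, "rx": 0, "ry": 0, "rz": -24, "hand": 1}, {"x": 28, "y": -5.5, "z": 0, "rx": 0, "ry": 0, "rz": -28, "hand": 1}, {"x": 31.5, "y": -7.5, "z": 0, "rx": 0, "ry": 0, "rz": -32, "hand": 1}])

```text
time: 1.43
ee_pos: [0.5309, -0.129, 0.239]
tcp_rot: [2.314, 2.125, 0.001]
ft_force: [-0.2, -0.4, 0.4]
width: 0.999
grasp_force: 0.0
```

```bash
python3 -c "
from h import *
go((.55,0,.24,95),(.45,.23,.24,105.5),(.418,.322,.15,105.5))"
```

```text
t 1.43 at [ 0.5309 -0.129   0.239 ] head 85.1 F [-0.2 -0.4  0.4] w 0.999 grip 0.0
[13.02  0.81 -0.1 ] [ 0.03 -0.02 -9.87]
[ 35.08 -11.11  -0.1 ] [ 3.000e-02 -1.000e-02 -2.037e+01]
[ 43.98 -15.08   8.91] [ 3.000e-02 -1.000e-02 -2.037e+01]
```

Call:
servo_tool(targets=[{"x": 4, "y": 0, "z": 0, "rx": 0, "ry": 0, "rz": -3, "hand": 1}, {"x": 8, "y": -0.3, "z": 0, "rx": 0, "ry": 0, "rz": -6, "hand": 1}, {"x": 12, "y": -1, "z": 0, "rx": 0, "ry": 0, "rz": -9, "hand": 1}, {"x": 16, "y": -2.3, "z": 0, "rx": 0, "ry": 0, "rz": -12, "hand": 1}, {"x": 19.8, "y": -4, "z": 0, "rx": 0, "ry": 0, "rz": -15, "hand": 1}, {"x": 23.5, "y": -5.8, "z": 0, "rx": 0, "ry": 0, "rz": -18, "hand": 1}, {"x": 27.2, "y": -7.5, "z": 0, "rx": 0, "ry": 0, "rz": -20.4, "hand": 1}, {"x": 31, "y": -9.2, "z": 1, "rx": 0, "ry": 0, "rz": -20.4, "hand": 1}])

```text
time: 2.1
ee_pos: [0.4659, 0.1871, 0.2307]
tcp_rot: [1.903, 2.498, 0.004]
ft_force: [1.3, 0.8, 0.7]
width: 1.002
grasp_force: 0.0
```

```bash
python3 -c "
from h import *
go((.418,.322,.15,105.5),(.418,.322,.10,105.5))"
```

```text
t 2.1 at [0.4659 0.1871 0.2307] head 105.4 F [1.3 0.8 0.7] w 1.002 grip 0.0
[14.28 -1.07  8.08] [ 0.19 -0.03 -0.1 ]
[14.28 -1.08 13.08] [ 0.19 -0.03 -0.1 ]
```

Call:
servo_tool(targets=[{"x": 3.8, "y": -0.3, "z": 1.5, "rx": 0, "ry": 0, "rz": 0, "hand": 1}, {"x": 7.5, "y": -0.5, "z": 3, "rx": 0, "ry": 0, "rz": 0, "hand": 1}, {"x": 11, "y": -0.8, "z": 4.8, "rx": 0, "ry": 0, "rz": 0, "hand": 1}, {"x": 14.3, "y": -1.1, "z": 7, "rx": 0.2, "ry": 0, "rz": 0, "hand": 1}, {"x": 14.3, "y": -1.1, "z": 10, "rx": 0.2, "ry": 0, "rz": 0, "hand": 1}, {"x": 14.3, "y": -1.1, "z": 13, "rx": 0.2, "ry": 0, "rz": 0, "hand": 1}, {"x": 14.3, "y": -1.1, "z": 13, "rx": 0.2, "ry": 0, "rz": 0, "hand": 1}])

```text
time: 2.68
ee_pos: [0.4143, 0.3175, 0.0945]
tcp_rot: [-1.9, -2.496, 0.023]
ft_force: [-0.1, -1.9, -0.8]
width: 0.999
grasp_force: 0.0
```

```bash
python3 - <<'E'
from h import *
go((.418,.322,.021,105.5))
a=[]
for n,c in(("top",(197,244)),("scene",(372,230))):
    im=robot.capture(n)[:,:,::-1]; im=im[c[1]-45:c[1]+45,c[0]-50:c[0]+50]; a.append(cv2.resize(im,None,fx=4,fy=4,interpolation=cv2.INTER_CUBIC))
cv2.imwrite("pics/pre.png",np.hstack(a))
E
```

```text
t 2.68 at [0.4143 0.3175 0.0945] head 105.5 F [-0.1 -1.9 -0.8] w 0.999 grip 0.0
[0.37 0.58 7.34] [-0.82  0.3  -0.05]
```

View pics/pre.png

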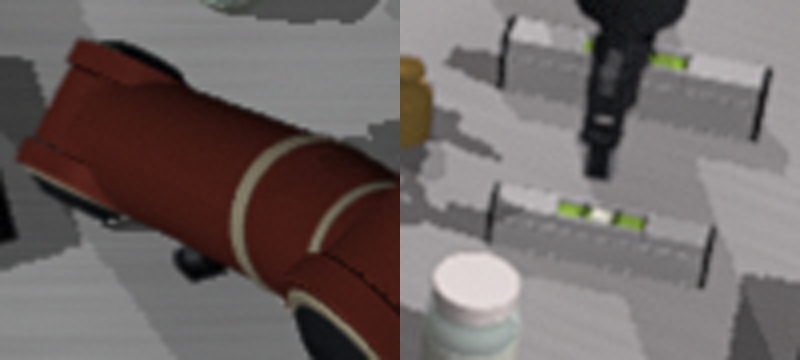

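The scene view shows the open hand directly over the level's middle (vial at crop (600,215)). The top camera is blocked by the arm. I'll descend with the correction.

Call:
servo_tool(targets=[{"x": 0.4, "y": 0.5, "z": 2, "rx": -0.6, "ry": 0.3, "rz": 0, "hand": 1}, {"x": 0.4, "y": 0.5, "z": 4.5, "rx": -0.6, "ry": 0.3, "rz": 0, "hand": 1}, {"x": 0.4, "y": 0.5, "z": 7, "rx": -0.6, "ry": 0.3, "rz": 0, "hand": 1}, {"x": 0.4, "y": 0.5, "z": 7, "rx": -0.6, "ry": 0.3, "rz": 0, "hand": 1}])

```text
time: 3.12
ee_pos: [0.4209, 0.3236, 0.0282]
tcp_rot: [-1.907, -2.497, -0.008]
ft_force: [-0.5, 0.2, 0.6]
width: 1.002
grasp_force: 0.0
```

```bash
python3 -c "
from h import *
go((.418,.322,.021,105.5))"
```

```text
t 3.12 at [0.4209 0.3236 0.0282] head 105.3 F [-0.5  0.2  0.6] w 1.002 grip 0.0
[-0.08 -0.32  0.72] [ 0.22 -0.17 -0.24]
```

Call:
servo_tool(targets=[{"x": 0, "y": -0.2, "z": 0.5, "rx": 0.2, "ry": -0.2, "rz": 0, "hand": 1}, {"x": 0, "y": -0.2, "z": 0.5, "rx": 0.2, "ry": -0.2, "rz": 0, "hand": 0.5}, {"x": 0, "y": -0.2, "z": 0.5, "rx": 0.2, "ry": -0.2, "rz": 0, "hand": 0.1}, {"x": 0, "y": -0.2, "z": 0.5, "rx": 0.2, "ry": -0.2, "rz": 0, "hand": 0.1}, {"x": 0, "y": -0.2, "z": 0.5, "rx": 0.2, "ry": -0.2, "rz": 0, "hand": 0.1}, {"x": 0, "y": -0.2, "z": 0.5, "rx": 0.2, "ry": -0.2, "rz": 0, "hand": 0.1}, {"x": 0, "y": -0.2, "z": 0.5, "rx": 0.2, "ry": -0.2, "rz": 0, "hand": 0.1}, {"x": 0, "y": -0.2, "z": 0.5, "rx": 0.2, "ry": -0.2, "rz": 0, "hand": 0.1}], grip_force=50)

```text
time: 3.78
ee_pos: [0.42, 0.325, 0.0256]
tcp_rot: [1.904, 2.497, 0.009]
ft_force: [0.8, -0.5, 5.9]
width: 0.269
grasp_force: 50.3
```

```bash
python3 -c "
from h import *
go((.45,.23,.17,100),(.56,.03,.19,94.5))"
```

```text
t 3.78 at [0.42   0.325  0.0256] head 105.3 F [ 0.8 -0.5  5.9] w 0.269 grip 50.3
[ -9.93   0.46 -14.46] [ 0.3  -0.15  5.33]
[-32.12   5.79 -16.48] [ 0.3  -0.16 10.83]
```

Call:
servo_tool(targets=[{"x": 0, "y": 0, "z": -3, "rx": 0, "ry": 0, "rz": 0, "hand": 0.1}, {"x": -1, "y": 0, "z": -6.5, "rx": 0, "ry": 0, "rz": 1, "hand": 0.1}, {"x": -3, "y": 0, "z": -10, "rx": 0.3, "ry": 0, "rz": 2, "hand": 0.1}, {"x": -6, "y": 0.2, "z": -12.5, "rx": 0.3, "ry": -0.2, "rz": 4, "hand": 0.1}, {"x": -9.5, "y": 0.5, "z": -14, "rx": 0.3, "ry": -0.2, "rz": 5, "hand": 0.1}, {"x": -13.5, "y": 1.3, "z": -15, "rx": 0.3, "ry": -0.2, "rz": 6, "hand": 0.1}, {"x": -17.3, "y": 2.1, "z": -15.5, "rx": 0.3, "ry": -0.2, "rz": 7, "hand": 0.1}, {"x": -21, "y": 3, "z": -15.5, "rx": 0.3, "ry": -0.2, "rz": 8, "hand": 0.1}])

```text
time: 4.45
ee_pos: [0.5038, 0.1274, 0.1803]
tcp_rot: [2.075, 2.357, -0.003]
ft_force: [0.8, 0.9, -2.8]
width: 0.271
grasp_force: 50.3
```

```bash
python3 -c "
from h import *
go((.56,0.02,.19,94.5),(.601,-.1,.17,94.5),(.601,-.1,.125,94.5))"
```

```text
t 4.45 at [0.5038 0.1274 0.1803] head 97.3 F [ 0.8  0.9 -2.8] w 0.271 grip 50.3
[-11.37   4.22  -0.95] [-0.03  0.12  2.77]
[-23.79   6.77   1.07] [-0.03  0.12  2.77]
[-23.78   6.77   5.57] [-0.03  0.12  2.77]
```

Call:
servo_tool(targets=[{"x": -4, "y": 1.2, "z": -0.5, "rx": 0, "ry": 0, "rz": 1, "hand": 0.1}, {"x": -8, "y": 2.6, "z": -0.5, "rx": 0, "ry": 0, "rz": 2, "hand": 0.1}, {"x": -12, "y": 4.2, "z": -0.3, "rx": 0, "ry": 0, "rz": 2.8, "hand": 0.1}, {"x": -16, "y": 5.3, "z": 0, "rx": 0, "ry": 0, "rz": 2.8, "hand": 0.1}, {"x": -20, "y": 6, "z": 1, "rx": 0, "ry": 0, "rz": 2.8, "hand": 0.1}, {"x": -23.8, "y": 6.8, "z": 2.5, "rx": 0, "ry": 0, "rz": 2.8, "hand": 0.1}, {"x": -23.8, "y": 6.8, "z": 5.3, "rx": 0, "ry": 0, "rz": 2.8, "hand": 0.1}, {"x": -23.8, "y": 6.8, "z": 5.6, "rx": 0, "ry": 0, "rz": 2.8, "hand": 0.1}])

```text
time: 5.12
ee_pos: [0.5969, -0.1037, 0.1175]
tcp_rot: [-2.136, -2.294, 0.019]
ft_force: [-1.8, 0.1, -3.7]
width: 0.268
grasp_force: 50.1
```

```bash
python3 - <<'E'
from h import *
go((.601,-.1,.10,94.5),(.624,-.1,.10,94.5),(.624,-.127,.1,94.5))
a=[]
for n,c in(("top",(335,195)),("scene",(225,205))):
    im=robot.capture(n)[:,:,::-1]; im=im[c[1]-50:c[1]+50,c[0]-65:c[0]+65]; a.append(cv2.resize(im,None,fx=3,fy=3,interpolation=cv2.INTER_CUBIC))
cv2.imwrite("pics/place.png",np.hstack(a))
E
```

```text
t 5.12 at [ 0.5969 -0.1037  0.1175] head 94.1 F [-1.8  0.1 -3.7] w 0.268 grip 50.1
[0.35 0.45 1.74] [-0.78  0.16 -0.44]
[0.18 2.75 1.71] [-0.78  0.16 -0.44]
[-2.51  2.56  1.72] [-0.78  0.16 -0.44]
```

View pics/place.png

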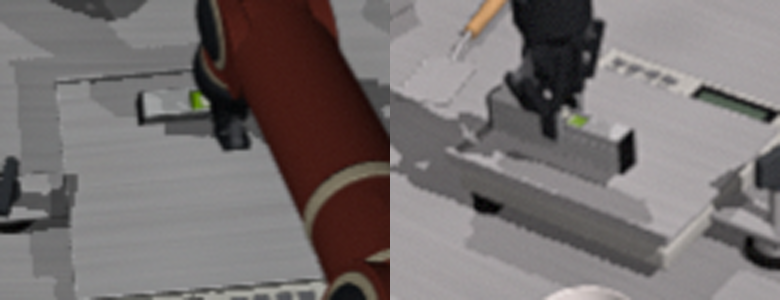

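The top view shows the level over the platter just short of the far rim, square to it. The scene view shows the same. I'll lower it to contact.

Call:
servo_tool(targets=[{"x": 0.4, "y": 0.4, "z": 1, "rx": -0.4, "ry": 0, "rz": -0.4, "hand": 0.1}, {"x": 0.4, "y": 0.4, "z": 1.7, "rx": -0.4, "ry": 0, "rz": -0.4, "hand": 0.1}, {"x": 0.4, "y": 0.4, "z": 1.7, "rx": -0.4, "ry": 0, "rz": -0.4, "hand": 0.1}, {"x": 0.4, "y": 0.4, "z": 1.7, "rx": -0.4, "ry": 0, "rz": -0.4, "hand": 0.1}])

```text
time: 5.55
ee_pos: [0.6046, -0.0924, 0.1067]
tcp_rot: [2.118, 2.314, 0.004]
ft_force: [-0.3, -0.9, -3.8]
width: 0.267
grasp_force: 50.3
```

```bash
python3 -c "
from h import *
go((.601,-.1,.094,94.5))"
```

```text
t 5.55 at [ 0.6046 -0.0924  0.1067] head 95.1 F [-0.3 -0.9 -3.8] w 0.267 grip 50.3
[-0.73 -0.43  1.27] [0.29 0.09 0.56]
```

Call:
servo_tool(targets=[{"x": 0, "y": 0, "z": 0.4, "rx": 0.3, "ry": 0, "rz": 0.5, "hand": 0.1}, {"x": 0, "y": 0, "z": 0.8, "rx": 0.3, "ry": 0, "rz": 0.5, "hand": 0.1}, {"x": 0, "y": 0, "z": 1.0, "rx": 0.3, "ry": 0, "rz": 0.5, "hand": 0.1}, {"x": 0, "y": 0, "z": 1.0, "rx": 0.3, "ry": 0, "rz": 0.5, "hand": 0.1}, {"x": 0, "y": 0, "z": 1.0, "rx": 0.3, "ry": 0, "rz": 0.5, "hand": 0.1}])

```text
time: 5.97
ee_pos: [0.6046, -0.0937, 0.0964]
tcp_rot: [2.133, 2.305, -0.002]
ft_force: [-0.8, 0.7, -3.8]
width: 0.269
grasp_force: 50.3
```

```bash
python3 -c "
from h import *
go((.601,-.1,.094,94.5))"
```

```text
t 5.97 at [ 0.6046 -0.0937  0.0964] head 94.4 F [-0.8  0.7 -3.8] w 0.269 grip 50.3
[-0.6  -0.41  0.24] [-0.02  0.1  -0.07]
```

Call:
servo_tool(targets=[{"x": 0, "y": 0, "z": 0.15, "rx": 0, "ry": 0, "rz": 0, "hand": 0.1}, {"x": 0, "y": 0, "z": 0.3, "rx": 0, "ry": 0, "rz": 0, "hand": 0.1}, {"x": 0, "y": 0, "z": 0.3, "rx": 0, "ry": 0, "rz": 0, "hand": 0.1}, {"x": 0, "y": 0, "z": 0.3, "rx": 0, "ry": 0, "rz": 0, "hand": 0.1}])

```text
time: 6.3
ee_pos: [0.6047, -0.0936, 0.0935]
tcp_rot: [2.133, 2.305, -0.002]
ft_force: [0.6, -0.5, -3.4]
width: 0.268
grasp_force: 50.3
```

Call:
servo_tool(targets=[{"x": 0, "y": 0, "z": 0.1, "rx": 0, "ry": 0, "rz": 0, "hand": 0.1}, {"x": 0, "y": 0, "z": 0.2, "rx": 0, "ry": 0, "rz": 0, "hand": 0.1}, {"x": 0, "y": 0, "z": 0.2, "rx": 0, "ry": 0, "rz": 0, "hand": 0.1}, {"x": 0, "y": 0, "z": 0.2, "rx": 0, "ry": 0, "rz": 0, "hand": 0.1}])

```text
time: 6.63
ee_pos: [0.605, -0.0934, 0.0921]
tcp_rot: [2.132, 2.305, -0.001]
ft_force: [-0.9, 0.6, 0.1]
width: 0.267
grasp_force: 50.8
```

Call:
servo_tool(targets=[{"x": 0, "y": 0.4, "z": 0, "rx": 0, "ry": 0, "rz": 0, "hand": 0.1}, {"x": 0, "y": 0.8, "z": 0, "rx": 0, "ry": 0, "rz": 0, "hand": 0.1}, {"x": 0, "y": 1.2, "z": 0, "rx": 0, "ry": 0, "rz": 0, "hand": 0.1}, {"x": 0, "y": 1.4, "z": 0, "rx": 0, "ry": 0, "rz": 0, "hand": 0.1}, {"x": 0, "y": 1.4, "z": 0, "rx": 0, "ry": 0, "rz": 0, "hand": 0.1}])

```text
time: 7.05
ee_pos: [0.6195, -0.0928, 0.0918]
tcp_rot: [2.133, 2.304, -0.001]
ft_force: [-2.5, -0.8, 1.9]
width: 0.266
grasp_force: 51.0
```

Call:
servo_tool(targets=[{"x": 0, "y": 0.1, "z": 0, "rx": 0, "ry": 0, "rz": 0, "hand": 0.1}, {"x": 0, "y": 0.2, "z": 0, "rx": 0, "ry": 0, "rz": 0, "hand": 0.1}, {"x": 0, "y": 0.3, "z": 0, "rx": 0, "ry": 0, "rz": 0, "hand": 0.1}, {"x": 0, "y": 0.3, "z": 0, "rx": 0, "ry": 0, "rz": 0, "hand": 0.1}])

```text
time: 7.38
ee_pos: [0.6218, -0.0924, 0.0916]
tcp_rot: [2.133, 2.305, -0.002]
ft_force: [-2.5, 0.6, 2.6]
width: 0.272
grasp_force: 51.0
```

Call:
servo_tool(targets=[{"x": 0, "y": 0.1, "z": 0, "rx": 0, "ry": 0, "rz": 0, "hand": 0.1}, {"x": 0, "y": 0.2, "z": 0, "rx": 0, "ry": 0, "rz": 0, "hand": 0.1}, {"x": 0, "y": 0.2, "z": 0, "rx": 0, "ry": 0, "rz": 0, "hand": 0.1}])

```text
time: 7.63
ee_pos: [0.6239, -0.0921, 0.0916]
tcp_rot: [2.133, 2.305, -0.001]
ft_force: [-2.7, -0.9, 3.5]
width: 0.269
grasp_force: 51.0
```

Call:
servo_tool(targets=[{"x": 0, "y": 0.1, "z": 0, "rx": 0, "ry": 0, "rz": 0, "hand": 0.1}, {"x": 0, "y": 0.2, "z": 0, "rx": 0, "ry": 0, "rz": 0, "hand": 0.1}, {"x": 0, "y": 0.2, "z": 0, "rx": 0, "ry": 0, "rz": 0, "hand": 0.1}])

```text
time: 7.88
ee_pos: [0.626, -0.0919, 0.0916]
tcp_rot: [2.133, 2.305, -0.001]
ft_force: [-1.6, -0.6, 2.9]
width: 0.271
grasp_force: 51.0
```

Call:
servo_tool(targets=[{"x": 0, "y": 0.1, "z": 0, "rx": 0, "ry": 0, "rz": 0, "hand": 0.1}, {"x": 0, "y": 0.2, "z": 0, "rx": 0, "ry": 0, "rz": 0, "hand": 0.1}, {"x": 0, "y": 0.2, "z": 0, "rx": 0, "ry": 0, "rz": 0, "hand": 0.1}])

```text
time: 8.13
ee_pos: [0.6269, -0.0918, 0.0915]
tcp_rot: [-2.134, -2.306, 0.004]
ft_force: [-4.5, -0.1, 4.8]
width: 0.27
grasp_force: 51.3
```

Call:
servo_tool(targets=[{"x": 0, "y": 0.1, "z": 0, "rx": 0, "ry": 0, "rz": 0, "hand": 0.1}, {"x": 0, "y": 0.2, "z": 0, "rx": 0, "ry": 0, "rz": 0, "hand": 0.1}, {"x": 0, "y": 0.2, "z": 0, "rx": 0, "ry": 0, "rz": 0, "hand": 0.1}])

```text
time: 8.38
ee_pos: [0.6271, -0.0917, 0.0912]
tcp_rot: [-2.132, -2.304, 0.009]
ft_force: [-8.6, 0.5, 6.3]
width: 0.268
grasp_force: 51.5
```

Call:
servo_tool(targets=[{"x": -0.4, "y": -0.1, "z": 0, "rx": 0, "ry": 0, "rz": 0, "hand": 0.1}, {"x": -0.9, "y": -0.1, "z": 0, "rx": 0, "ry": 0, "rz": 0, "hand": 0.1}, {"x": -1.4, "y": -0.1, "z": 0, "rx": 0, "ry": 0, "rz": 0, "hand": 0.1}, {"x": -1.9, "y": -0.1, "z": 0, "rx": 0, "ry": 0, "rz": 0, "hand": 0.1}, {"x": -2.4, "y": -0.1, "z": 0, "rx": 0, "ry": 0, "rz": 0, "hand": 0.1}, {"x": -2.4, "y": -0.1, "z": 0, "rx": 0, "ry": 0, "rz": 0, "hand": 0.1}, {"x": -2.4, "y": -0.1, "z": 0, "rx": 0, "ry": 0, "rz": 0, "hand": 0.1}])

```text
time: 8.97
ee_pos: [0.6285, -0.1092, 0.0918]
tcp_rot: [-2.124, -2.304, -0.002]
ft_force: [-8.2, 7.6, 7.9]
width: 0.272
grasp_force: 51.8
```

Call:
servo_tool(targets=[{"x": -0.1, "y": 0, "z": 0, "rx": 0, "ry": 0, "rz": 0, "hand": 0.1}, {"x": -0.2, "y": 0, "z": 0, "rx": 0, "ry": 0, "rz": 0, "hand": 0.1}, {"x": -0.3, "y": 0, "z": 0, "rx": 0, "ry": 0, "rz": 0, "hand": 0.1}, {"x": -0.3, "y": 0, "z": 0, "rx": 0, "ry": 0, "rz": 0, "hand": 0.1}])

```text
time: 9.3
ee_pos: [0.6286, -0.1105, 0.0919]
tcp_rot: [-2.122, -2.303, -0.005]
ft_force: [-8.3, 9.5, 9.1]
width: 0.268
grasp_force: 51.8
```

Call:
servo_tool(targets=[{"x": 0, "y": -0.2, "z": -0.3, "rx": 0, "ry": 0, "rz": 0, "hand": 0.1}, {"x": 0, "y": -0.2, "z": -0.3, "rx": 0, "ry": 0, "rz": 0, "hand": 0.1}, {"x": -0.2, "y": -0.2, "z": -0.3, "rx": 0, "ry": 0, "rz": 0, "hand": 0.1}, {"x": -0.2, "y": -0.2, "z": -0.3, "rx": 0, "ry": 0, "rz": 0, "hand": 0.1}])

```text
time: 9.63
ee_pos: [0.6291, -0.122, 0.0936]
tcp_rot: [2.133, 2.304, -0.003]
ft_force: [-1.0, 0.1, -3.2]
width: 0.273
grasp_force: 50.2
```

```bash
python3 - <<'E'
from h import *
go((.601,-.1,.10,94.5))
a=[]
for n,c in(("top",(345,180)),("scene",(215,200))):
    im=robot.capture(n)[:,:,::-1]; cv2.imwrite(f"pics/{n}_s.png",im); im=im[c[1]-35:c[1]+35,c[0]-45:c[0]+45]; a.append(cv2.resize(im,None,fx=4.4,fy=4.4,interpolation=cv2.INTER_CUBIC))
cv2.imwrite("pics/seat.png",np.hstack(a))
E
```

```text
t 9.63 at [ 0.6291 -0.122   0.0936] head 94.4 F [-1.   0.1 -3.2] w 0.273 grip 50.2
[ 2.41 -2.63 -0.64] [-0.    0.14 -0.1 ]
```

View pics/seat.png

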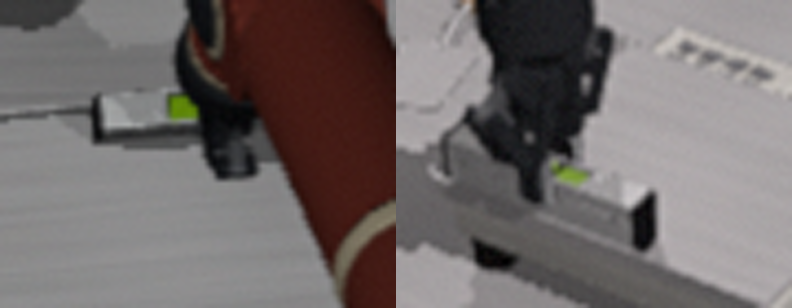

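The views show the level against the far rim, with its right-hand end close to the right rim. The earlier resistance was friction, and it slid freely once unloaded. I'll continue in small steps.

Call:
servo_tool(targets=[{"x": -0.1, "y": 0, "z": 0, "rx": 0, "ry": 0, "rz": 0, "hand": 0.1}, {"x": -0.2, "y": 0, "z": 0, "rx": 0, "ry": 0, "rz": 0, "hand": 0.1}, {"x": -0.2, "y": 0, "z": 0, "rx": 0, "ry": 0, "rz": 0, "hand": 0.1}, {"x": -0.2, "y": 0, "z": 0, "rx": 0, "ry": 0, "rz": 0, "hand": 0.1}])

```text
time: 10.07
ee_pos: [0.6292, -0.1229, 0.0945]
tcp_rot: [2.133, 2.305, -0.002]
ft_force: [0.3, 0.2, -3.7]
width: 0.269
grasp_force: 50.2
```

Call:
servo_tool(targets=[{"x": -0.1, "y": 0, "z": 0, "rx": 0, "ry": 0, "rz": 0, "hand": 0.1}, {"x": -0.2, "y": 0, "z": 0, "rx": 0, "ry": 0, "rz": 0, "hand": 0.1}, {"x": -0.2, "y": 0, "z": 0, "rx": 0, "ry": 0, "rz": 0, "hand": 0.1}])

```text
time: 10.32
ee_pos: [0.6292, -0.1231, 0.0948]
tcp_rot: [-2.133, -2.306, -0.001]
ft_force: [-1.5, 3.5, -2.2]
width: 0.27
grasp_force: 50.3
```

Call:
servo_tool(targets=[{"x": -0.1, "y": 0, "z": 0, "rx": 0, "ry": 0, "rz": 0, "hand": 0.1}, {"x": -0.2, "y": 0, "z": 0, "rx": 0, "ry": 0, "rz": 0, "hand": 0.1}, {"x": -0.2, "y": 0, "z": 0, "rx": 0, "ry": 0, "rz": 0, "hand": 0.1}])

```text
time: 10.57
ee_pos: [0.6293, -0.1232, 0.0949]
tcp_rot: [-2.131, -2.306, -0.003]
ft_force: [-2.8, 5.7, -1.5]
width: 0.268
grasp_force: 50.5
```

Call:
servo_tool(targets=[{"x": 0, "y": 0.1, "z": 0.15, "rx": 0, "ry": 0, "rz": 0, "hand": 0.1}, {"x": 0, "y": 0.1, "z": 0.3, "rx": 0, "ry": 0, "rz": 0, "hand": 0.1}, {"x": 0, "y": 0.1, "z": 0.3, "rx": 0, "ry": 0, "rz": 0, "hand": 0.1}, {"x": 0, "y": 0.1, "z": 0.3, "rx": 0, "ry": 0, "rz": 0, "hand": 0.1}])

```text
time: 10.9
ee_pos: [0.6295, -0.1231, 0.0923]
tcp_rot: [-2.129, -2.306, -0.0]
ft_force: [-3.7, 5.9, 0.4]
width: 0.27
grasp_force: 51.0
```

Call:
servo_tool(targets=[{"x": 0, "y": 0, "z": 0, "rx": 0, "ry": 0, "rz": 0, "hand": 0.35}, {"x": 0, "y": 0, "z": 0, "rx": 0, "ry": 0, "rz": 0, "hand": 0.5}, {"x": 0, "y": 0, "z": 0, "rx": 0, "ry": 0, "rz": 0, "hand": 0.6}, {"x": 0, "y": 0, "z": 0, "rx": 0, "ry": 0, "rz": 0, "hand": 0.6}])

```text
time: 11.23
ee_pos: [0.6313, -0.1282, 0.0922]
tcp_rot: [2.133, 2.301, -0.001]
ft_force: [-0.0, -0.3, -0.1]
width: 0.6
grasp_force: 0.0
```

```bash
python3 -c "
from h import *
go((.5135,.098,.22,168),(.5135,.098,.12,168))"
```

```text
t 11.23 at [ 0.6313 -0.1282  0.0922] head 94.4 F [-0.  -0.3 -0.1] w 0.6 grip 0.0
[ 23.4  -10.   -12.88] [-2.000e-02  2.500e-01 -7.364e+01]
[ 23.44 -10.02  -2.88] [-2.000e-02  2.500e-01 -7.364e+01]
```

Call:
servo_tool(targets=[{"x": 0, "y": 0, "z": -3.5, "rx": 0, "ry": 0, "rz": 0, "hand": 0.8}, {"x": 0, "y": 0, "z": -7, "rx": 0, "ry": 0, "rz": -6, "hand": 1}, {"x": 2, "y": -1, "z": -10, "rx": 0, "ry": 0, "rz": -13, "hand": 1}, {"x": 5.5, "y": -2.4, "z": -12, "rx": 0, "ry": 0, "rz": -20, "hand": 1}, {"x": 9.2, "y": -4, "z": -12, "rx": 0, "ry": 0, "rz": -27, "hand": 1}, {"x": 13, "y": -5.5, "z": -12, "rx": 0, "ry": 0, "rz": -34, "hand": 1}, {"x": 16.8, "y": -7, "z": -12, "rx": 0, "ry": 0, "rz": -41, "hand": 1}, {"x": 20.4, "y": -8.5, "z": -12, "rx": 0, "ry": 0, "rz": -48, "hand": 1}])

```text
time: 11.9
ee_pos: [0.5295, 0.0715, 0.2121]
tcp_rot: [1.003, 2.974, -0.001]
ft_force: [-0.1, 0.2, -0.5]
width: 1.0
grasp_force: 0.0
```

```bash
python3 - <<'E'
from h import *
go((.517,.099,.2,172),(.517,.099,.105,172))
for n,c in(("scene",(220,208)),("top",(345,170))):
    im=robot.capture(n); cv2.imwrite(f"pics/{n}_k.png",im[:,:,::-1])
    c0=proj(n,[.629,-.125,.108])[0]; print(n,c0)
    try: c,s,a,m=greens(n,im,c0,20); print(c,s,a,(m>0).sum())
    except Exception as e: print(e)
E
```

```text
t 11.9 at [0.5295 0.0715 0.2121] head 142.7 F [-0.1  0.2 -0.5] w 1.0 grip 0.0
[2.66 1.43 1.2 ] [ -0.04   0.19 -29.27]
[ 2.7   1.43 10.7 ] [ -0.04   0.19 -29.27]
scene [202.98522664 200.61369905]
[203.92700195 202.70071411] (16.74540901184082, 2.221329927444458) 19.98310661315918 25
top [347.81042257 167.71542334]
[349.02462769 168.27047729] (5.432144641876221, 20.461078643798828) 84.80557250976562 87
```

```bash
python3 - <<'E'
import cv2,numpy as np
a=cv2.imread("pics/top_k.png")[140:230,255:395];b=cv2.imread("pics/scene_k.png")[165:265,165:305]
f=lambda i:cv2.resize(i,(700,int(i.shape[0]*5)),interpolation=cv2.INTER_CUBIC)
cv2.imwrite("pics/k.png",np.vstack([f(a)[:300],f(b)[50:350]]))
E
```

View pics/k.png

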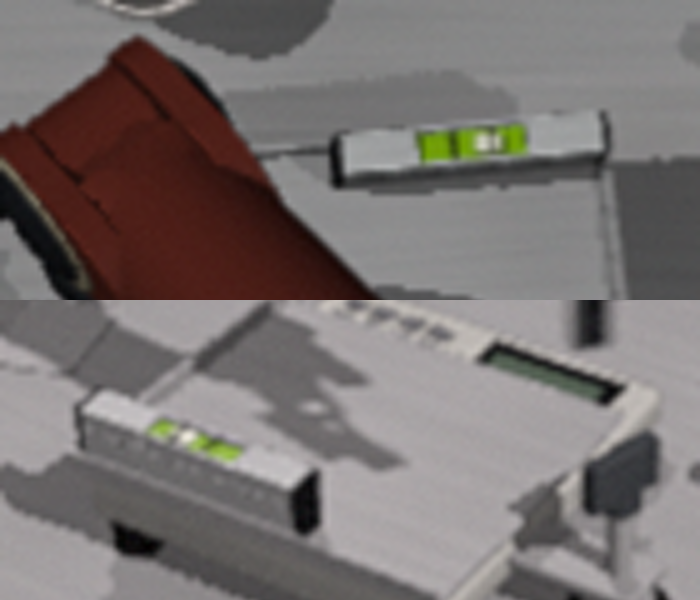

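The level sits against both rims. In the top crop the vial is centred at (472,144) and the bubble at (488,142), about 9.5 mm away from the foot while floating. Pressed, that would be about 15.5 mm, so the handle needs roughly 1.55 rad (89°) clockwise.

Call:
servo_tool(targets=[{"x": 0.6, "y": 0.3, "z": 0, "rx": 0, "ry": 0, "rz": -7, "hand": 1}, {"x": 1.3, "y": 0.7, "z": 0, "rx": 0, "ry": 0, "rz": -14, "hand": 1}, {"x": 2, "y": 1, "z": 0.5, "rx": 0, "ry": 0, "rz": -21, "hand": 1}, {"x": 2.7, "y": 1.4, "z": 1.5, "rx": 0, "ry": 0.1, "rz": -28, "hand": 1}, {"x": 2.7, "y": 1.4, "z": 4, "rx": 0, "ry": 0.2, "rz": -29.3, "hand": 1}, {"x": 2.7, "y": 1.4, "z": 4.5, "rx": 0, "ry": 0.2, "rz": -29.3, "hand": 1}, {"x": 2.7, "y": 1.4, "z": 4.5, "rx": 0, "ry": 0.2, "rz": -29.3, "hand": 1}])

```text
time: 12.58
ee_pos: [0.5166, 0.0961, 0.1647]
tcp_rot: [-0.23, -3.127, 0.004]
ft_force: [-0.1, 0.1, -0.3]
width: 1.002
grasp_force: 0.0
```

```bash
python3 - <<'E'
from h import *
go((.517,.099,.105,172))
E
```

```text
t 12.58 at [0.5166 0.0961 0.1647] head 171.6 F [-0.1  0.1 -0.3] w 1.002 grip 0.0
[-0.03  0.31  5.97] [-0.17 -0.34 -0.42]
```

Call:
servo_tool(targets=[{"x": 0, "y": 0.3, "z": 2, "rx": 0, "ry": -0.3, "rz": -0.4, "hand": 1}, {"x": 0, "y": 0.3, "z": 4, "rx": 0, "ry": -0.3, "rz": -0.4, "hand": 1}, {"x": 0, "y": 0.3, "z": 5.9, "rx": 0, "ry": -0.3, "rz": -0.4, "hand": 0.8}, {"x": 0, "y": 0.3, "z": 5.9, "rx": 0, "ry": -0.3, "rz": -0.4, "hand": 0.5}, {"x": 0, "y": 0.3, "z": 5.9, "rx": 0, "ry": -0.3, "rz": -0.4, "hand": 0.25}, {"x": 0, "y": 0.3, "z": 5.9, "rx": 0, "ry": -0.3, "rz": -0.4, "hand": 0.02}, {"x": 0, "y": 0.3, "z": 5.9, "rx": 0, "ry": -0.3, "rz": -0.4, "hand": 0.02}, {"x": 0, "y": 0.3, "z": 5.9, "rx": 0, "ry": -0.3, "rz": -0.4, "hand": 0.02}], grip_force=40)

```text
time: 13.25
ee_pos: [0.5179, 0.0978, 0.1086]
tcp_rot: [0.219, 3.13, -0.011]
ft_force: [-2.6, -2.6, 18.1]
width: 0.15
grasp_force: 41.5
```

Call:
servo_tool(targets=[{"x": 0, "y": 0, "z": 0, "rx": 0, "ry": 0, "rz": 0, "hand": 0.02}, {"x": 0, "y": 0, "z": 0, "rx": 0, "ry": 0, "rz": 0, "hand": 0.02}, {"x": 0, "y": 0, "z": 0, "rx": 0, "ry": 0, "rz": 0, "hand": 0.02}])

```text
time: 13.5
ee_pos: [0.5182, 0.098, 0.1088]
tcp_rot: [0.217, 3.129, -0.01]
ft_force: [-0.2, -5.8, 6.4]
width: 0.145
grasp_force: 39.3
```

```bash
python3 - <<'E'
from h import *
go((.517,.099,.105,172))
E
```

```text
t 13.5 at [0.5182 0.098  0.1088] head 172.1 F [-0.2 -5.8  6.4] w 0.145 grip 39.3
[0.13 0.09 0.38] [-0.33  0.29  0.05]
```

Call:
servo_tool(targets=[{"x": 0, "y": -0.2, "z": 0, "rx": 0, "ry": 0, "rz": 5, "hand": 0.02}, {"x": 0, "y": -0.2, "z": 0, "rx": 0, "ry": 0, "rz": 10, "hand": 0.02}, {"x": 0, "y": -0.2, "z": 0, "rx": 0, "ry": 0, "rz": 16, "hand": 0.02}, {"x": 0, "y": -0.2, "z": 0, "rx": 0, "ry": 0, "rz": 22, "hand": 0.02}, {"x": 0, "y": -0.2, "z": 0, "rx": 0, "ry": 0, "rz": 28, "hand": 0.02}, {"x": 0, "y": -0.2, "z": 0, "rx": 0, "ry": 0, "rz": 34, "hand": 0.02}, {"x": 0, "y": -0.2, "z": 0, "rx": 0, "ry": 0, "rz": 40, "hand": 0.02}, {"x": 0, "y": -0.2, "z": 0, "rx": 0, "ry": 0, "rz": 44, "hand": 0.02}])

```text
time: 14.17
ee_pos: [0.5179, 0.0974, 0.1088]
tcp_rot: [1.377, 2.817, -0.002]
ft_force: [-0.2, -2.5, 3.9]
width: 0.139
grasp_force: 39.3
```

```bash
python3 - <<'E'
from h import *
go((.517,.099,.105,84))
E
```

```text
t 14.17 at [0.5179 0.0974 0.1088] head 127.9 F [-0.2 -2.5  3.9] w 0.139 grip 39.3
[0.18 0.02 0.38] [ 0.21  0.29 43.9 ]
```

Call:
servo_tool(targets=[{"x": 0, "y": 0, "z": 0, "rx": 0, "ry": 0, "rz": 6, "hand": 0.02}, {"x": 0, "y": 0, "z": 0, "rx": 0, "ry": 0, "rz": 12, "hand": 0.02}, {"x": 0, "y": 0, "z": 0, "rx": 0, "ry": 0, "rz": 18, "hand": 0.02}, {"x": 0, "y": 0, "z": 0, "rx": 0, "ry": 0, "rz": 24, "hand": 0.02}, {"x": 0, "y": 0, "z": 0, "rx": 0, "ry": 0, "rz": 30, "hand": 0.02}, {"x": 0, "y": 0, "z": 0, "rx": 0, "ry": 0, "rz": 36, "hand": 0.02}, {"x": 0, "y": 0, "z": 0, "rx": 0, "ry": 0, "rz": 42, "hand": 0.02}, {"x": 0, "y": 0, "z": 0, "rx": 0, "ry": 0, "rz": 44, "hand": 0.02}])

```text
time: 14.83
ee_pos: [0.5174, 0.0974, 0.1088]
tcp_rot: [2.332, 2.097, 0.0]
ft_force: [-0.5, -2.5, 6.1]
width: 0.148
grasp_force: 39.5
```

Call:
servo_tool(targets=[{"x": 0, "y": 0, "z": 0, "rx": 0, "ry": 0, "rz": 0, "hand": 0.02}, {"x": 0, "y": 0, "z": 0, "rx": 0, "ry": 0, "rz": 0, "hand": 0.02}, {"x": 0, "y": 0, "z": 0, "rx": 0, "ry": 0, "rz": 0, "hand": 0.02}, {"x": 0, "y": 0, "z": 0, "rx": 0, "ry": 0, "rz": 0, "hand": 0.02}, {"x": 0, "y": 0, "z": 0, "rx": 0, "ry": 0, "rz": 0, "hand": 0.02}, {"x": 0, "y": 0, "z": 0, "rx": 0, "ry": 0, "rz": 0, "hand": 0.02}, {"x": 0, "y": 0, "z": 0, "rx": 0, "ry": 0, "rz": 0, "hand": 0.02}, {"x": 0, "y": 0, "z": 0, "rx": 0, "ry": 0, "rz": 0, "hand": 0.02}])

```text
time: 15.5
ee_pos: [0.5174, 0.0974, 0.1088]
tcp_rot: [2.33, 2.101, 0.001]
ft_force: [-0.1, -3.4, 7.0]
width: 0.142
grasp_force: 39.8
```

Call:
servo_tool(targets=[{"x": 0, "y": 0, "z": 0, "rx": 0, "ry": 0, "rz": 0, "hand": 0.02}, {"x": 0, "y": 0, "z": 0, "rx": 0, "ry": 0, "rz": 0, "hand": 0.02}, {"x": 0, "y": 0, "z": 0, "rx": 0, "ry": 0, "rz": 0, "hand": 0.02}, {"x": 0, "y": 0, "z": 0, "rx": 0, "ry": 0, "rz": 0, "hand": 0.02}, {"x": 0, "y": 0, "z": 0, "rx": 0, "ry": 0, "rz": 0, "hand": 0.02}, {"x": 0, "y": 0, "z": 0, "rx": 0, "ry": 0, "rz": 0, "hand": 0.02}, {"x": 0, "y": 0, "z": 0, "rx": 0, "ry": 0, "rz": 0, "hand": 0.02}, {"x": 0, "y": 0, "z": 0, "rx": 0, "ry": 0, "rz": 0, "hand": 0.02}])

```text
time: 16.17
ee_pos: [0.5174, 0.0974, 0.1088]
tcp_rot: [2.33, 2.101, 0.001]
ft_force: [-0.2, -3.8, 7.0]
width: 0.145
grasp_force: 39.8
```

```bash
cat >> h.py <<'E'
def bubble(n,im,c0,mm=None):
    "place of bubble along the vial from the vial's middle, in vial lengths; + = pixel right"
    c,s,a,m=greens(n,im,c0,20)
    L=max(s)+1; pts=np.argwhere(m>0)[:,::-1].astype(np.float32)
    vx,vy,_,_=cv2.fitLine(pts,cv2.DIST_L2,0,.01,.01).ravel(); u=np.array([vx,vy]); u*=np.sign(u[0])
    yy,xx=np.mgrid[:im.shape[0],:im.shape[1]]; d=np.stack([xx-c[0],yy-c[1]],-1); al=d@u; ac=np.abs(d@np.array([-u[1],u[0]]))
    w=np.clip(im.min(2).astype(float)-95,0,None)*((abs(al)<L/2-.7)&(ac<1.5))   # pale = high blue
    return (w*al).sum()/w.sum(),L,w.sum(),c
E
python3 - <<'E'
from h import *
go((.517,.099,.105,84))
for t in("k","n"):
  for n in("scene","top"):
    if t=="n": im=robot.capture(n); cv2.imwrite(f"pics/{n}_n.png",im[:,:,::-1])
    else: im=cv2.imread(f"pics/{n}_k.png")[:,:,::-1].copy()
    try: print(t,n,bubble(n,im,proj(n,[.629,-.125,.108])[0]))
    except Exception as e: print(t,n,e)
X=np.array([[.629,-.125,.105]]); e=np.array([-.077,.997,0])
for n in("scene","top"): print(n,"px per 10mm",np.linalg.norm(proj(n,X+.005*e)-proj(n,X-.005*e)))
a=cv2.imread("pics/top_n.png")[145:195,310:390];b=cv2.imread("pics/scene_n.png")[180:230,175:255]
cv2.imwrite("pics/n.png",np.hstack([cv2.resize(i,None,fx=5,fy=5,interpolation=cv2.INTER_CUBIC) for i in(a,b)]))
E
```

```text
t 16.17 at [0.5174 0.0974 0.1088] head 84.1 F [-0.2 -3.8  7. ] w 0.145 grip 39.8
[ 0.16 -0.06  0.38] [0.2  0.15 0.07]
k scene (np.float64(-2.5580653042148387), 17.74540901184082, np.float64(1149.0), array([203.92700195, 202.70071411]))
k top (np.float64(2.848762273919367), 21.461078643798828, np.float64(789.0), array([349.02462769, 168.27047729]))
n scene (np.float64(0.32330122785056276), 17.443843841552734, np.float64(1160.0), array([203.05003357, 201.8500061 ]))
n top (np.float64(-1.3693776430821298), 22.02000617980957, np.float64(948.0), array([349.53323364, 167.99781799]))
scene px per 10mm 2.93678550370134
top px per 10mm 3.4300886844459755
```

View pics/n.png

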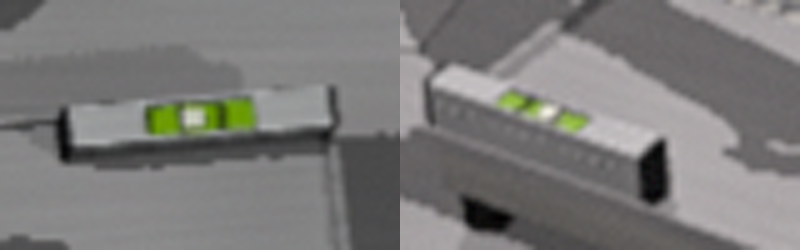

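The bubble now stands just to the foot side. In the top crop the vial is centred at x=202 and the bubble at x=194, so it floats at roughly +4.5 to +5 mm (target +6). I'll turn 6° more, release and press.

Call:
servo_tool(targets=[{"x": 0, "y": 0, "z": 0, "rx": 0, "ry": 0, "rz": 3, "hand": 0.02}, {"x": 0, "y": 0, "z": 0, "rx": 0, "ry": 0, "rz": 6, "hand": 0.02}, {"x": 0, "y": 0, "z": 0, "rx": 0, "ry": 0, "rz": 6, "hand": 0.02}, {"x": 0, "y": 0, "z": 0, "rx": 0, "ry": 0, "rz": 6, "hand": 0.02}, {"x": 0, "y": 0, "z": 0, "rx": 0, "ry": 0, "rz": 6, "hand": 0.4}, {"x": 0, "y": 0, "z": 0, "rx": 0, "ry": 0, "rz": 6, "hand": 0.7}, {"x": 0, "y": 0, "z": 0, "rx": 0, "ry": 0, "rz": 6, "hand": 0.7}, {"x": 0, "y": 0, "z": -3, "rx": 0, "ry": 0, "rz": 6, "hand": 0.7}])

```text
time: 16.93
ee_pos: [0.5134, 0.0982, 0.1332]
tcp_rot: [-2.435, -1.979, 0.013]
ft_force: [1.0, -1.2, 0.2]
width: 0.692
grasp_force: 0.0
```

Call:
servo_tool(targets=[{"x": 0, "y": 0, "z": -4, "rx": 0, "ry": 0, "rz": 0, "hand": 0.4}, {"x": 0, "y": 0, "z": -7, "rx": 0, "ry": 0, "rz": 0, "hand": 0.2}, {"x": 0, "y": 0, "z": -8, "rx": 0, "ry": 0, "rz": 0, "hand": 0}])

```text
time: 17.18
ee_pos: [0.5191, 0.1005, 0.2219]
tcp_rot: [2.434, 1.978, 0.015]
ft_force: [0.9, 0.6, 0.5]
width: 0.281
grasp_force: 0.0
```

```bash
python3 - <<'E'
from h import *
go((.624,-.065,.17,94.4),(.624,-.065,.125,94.4))
E
```

```text
t 17.18 at [0.5191 0.1005 0.2219] head 78.2 F [0.9 0.6 0.5] w 0.281 grip 0.0
[-14.08  13.59   5.28] [  0.63  -0.15 -16.2 ]
[-14.1   13.55   9.78] [  0.63  -0.15 -16.2 ]
```

Call:
servo_tool(targets=[{"x": -3, "y": 2.9, "z": 0, "rx": 0, "ry": 0, "rz": -5, "hand": 0}, {"x": -6, "y": 5.7, "z": 0, "rx": 0.3, "ry": 0, "rz": -9, "hand": 0}, {"x": -8.7, "y": 8.6, "z": 1, "rx": 0.6, "ry": 0, "rz": -13, "hand": 0}, {"x": -11.4, "y": 11.4, "z": 3, "rx": 0.6, "ry": 0, "rz": -16, "hand": 0}, {"x": -14, "y": 13.5, "z": 5.5, "rx": 0.6, "ry": 0, "rz": -16.2, "hand": 0}, {"x": -14, "y": 13.5, "z": 7, "rx": 0.6, "ry": 0, "rz": -16.2, "hand": 0}, {"x": -14, "y": 13.5, "z": 7, "rx": 0.6, "ry": 0, "rz": -16.2, "hand": 0}])

```text
time: 17.77
ee_pos: [0.6176, -0.0696, 0.1422]
tcp_rot: [-2.133, -2.289, 0.02]
ft_force: [-0.4, 0.6, -0.5]
width: -0.002
grasp_force: 0.0
```

```bash
python3 - <<'E'
from h import *
go((.624,-.065,.115,94.4))
for n in("scene","top"):
    im=robot.capture(n); cv2.imwrite(f"pics/{n}_p.png",im[:,:,::-1])
    try: print(n,bubble(n,im,proj(n,[.629,-.125,.108])[0]))
    except Exception as e: print(n,e)
E
```

```text
t 17.77 at [ 0.6176 -0.0696  0.1422] head 94.0 F [-0.4  0.6 -0.5] w -0.002 grip 0.0
[0.41 0.72 2.71] [-1.03 -0.03 -0.36]
scene (np.float64(1.026476526226886), 17.443843841552734, np.float64(987.0), array([203.05000305, 201.8500061 ]))
top OpenCV(4.12.0) /io/opencv/modules/imgproc/src/linefit.cpp:50: error: (-215:Assertion failed) count > 0 in function 'fitLine2D_wods'
```

Call:
servo_tool(targets=[{"x": 0.1, "y": 0.3, "z": 0.8, "rx": 0, "ry": 0, "rz": -0.2, "hand": 0}, {"x": 0.1, "y": 0.3, "z": 1.4, "rx": 0, "ry": 0, "rz": -0.2, "hand": 0}, {"x": 0.1, "y": 0.3, "z": 1.8, "rx": 0, "ry": 0, "rz": -0.2, "hand": 0}, {"x": 0.1, "y": 0.3, "z": 1.8, "rx": 0, "ry": 0, "rz": -0.2, "hand": 0}])

```text
time: 18.2
ee_pos: [0.6224, -0.0637, 0.1292]
tcp_rot: [-2.125, -2.305, 0.01]
ft_force: [-0.3, -0.9, 0.5]
width: -0.002
grasp_force: 0.0
```

Call:
servo_tool(targets=[{"x": 0, "y": 0, "z": 0.2, "rx": 0, "ry": 0, "rz": 0, "hand": 0}, {"x": 0, "y": 0, "z": 0.4, "rx": 0, "ry": 0, "rz": 0, "hand": 0}, {"x": 0, "y": 0, "z": 0.4, "rx": 0, "ry": 0, "rz": 0, "hand": 0}])

```text
time: 18.45
ee_pos: [0.6228, -0.0647, 0.1255]
tcp_rot: [-2.128, -2.303, 0.01]
ft_force: [-0.1, 0.3, 0.7]
width: 0.003
grasp_force: 0.0
```

Call:
servo_tool(targets=[{"x": 0, "y": 0.15, "z": 0.3, "rx": 0, "ry": 0, "rz": 0, "hand": 0}, {"x": 0, "y": 0.15, "z": 0.6, "rx": 0, "ry": 0, "rz": 0, "hand": 0}, {"x": 0, "y": 0.15, "z": 0.6, "rx": 0, "ry": 0, "rz": 0, "hand": 0}, {"x": 0, "y": 0.15, "z": 0.6, "rx": 0, "ry": 0, "rz": 0, "hand": 0}])

```text
time: 18.78
ee_pos: [0.6242, -0.0647, 0.1192]
tcp_rot: [-2.128, -2.303, 0.01]
ft_force: [0.7, 0.3, -0.7]
width: 0.003
grasp_force: 0.0
```

Call:
servo_tool(targets=[{"x": 0, "y": 0, "z": 0.15, "rx": 0, "ry": 0, "rz": 0, "hand": 0}, {"x": 0, "y": 0, "z": 0.3, "rx": 0, "ry": 0, "rz": 0, "hand": 0}, {"x": 0, "y": 0, "z": 0.3, "rx": 0, "ry": 0, "rz": 0, "hand": 0}])

```text
time: 19.03
ee_pos: [0.6247, -0.0643, 0.1169]
tcp_rot: [-2.128, -2.304, 0.008]
ft_force: [-0.5, 0.6, 2.8]
width: 0.001
grasp_force: 1.3
```

Contact. I'll press in further steps.

Call:
servo_tool(targets=[{"x": 0, "y": 0, "z": 0.15, "rx": 0, "ry": 0, "rz": 0, "hand": 0}, {"x": 0, "y": 0, "z": 0.3, "rx": 0, "ry": 0, "rz": 0, "hand": 0}, {"x": 0, "y": 0, "z": 0.3, "rx": 0, "ry": 0, "rz": 0, "hand": 0}])

```text
time: 19.28
ee_pos: [0.6249, -0.0639, 0.1158]
tcp_rot: [-2.128, -2.305, 0.007]
ft_force: [-3.9, 1.9, 10.5]
width: 0.001
grasp_force: 5.1
```

Call:
servo_tool(targets=[{"x": 0, "y": 0, "z": 0.15, "rx": 0, "ry": 0, "rz": 0, "hand": 0}, {"x": 0, "y": 0, "z": 0.3, "rx": 0, "ry": 0, "rz": 0, "hand": 0}, {"x": 0, "y": 0, "z": 0.3, "rx": 0, "ry": 0, "rz": 0, "hand": 0}])

```text
time: 19.53
ee_pos: [0.6251, -0.0638, 0.1153]
tcp_rot: [-2.129, -2.305, 0.007]
ft_force: [-6.9, 1.4, 20.7]
width: 0.004
grasp_force: 10.5
```

Call:
servo_tool(targets=[{"x": 0, "y": 0, "z": 0, "rx": 0, "ry": 0, "rz": 0, "hand": 0}, {"x": 0, "y": 0, "z": 0, "rx": 0, "ry": 0, "rz": 0, "hand": 0}, {"x": 0, "y": 0, "z": 0, "rx": 0, "ry": 0, "rz": 0, "hand": 0}, {"x": 0, "y": 0, "z": 0, "rx": 0, "ry": 0, "rz": 0, "hand": 0}, {"x": 0, "y": 0, "z": 0, "rx": 0, "ry": 0, "rz": 0, "hand": 0}, {"x": 0, "y": 0, "z": 0, "rx": 0, "ry": 0, "rz": 0, "hand": 0}, {"x": 0, "y": 0, "z": 0, "rx": 0, "ry": 0, "rz": 0, "hand": 0}, {"x": 0, "y": 0, "z": 0, "rx": 0, "ry": 0, "rz": 0, "hand": 0}])

```text
time: 20.2
ee_pos: [0.6252, -0.0638, 0.1152]
tcp_rot: [-2.129, -2.306, 0.006]
ft_force: [-6.2, -0.1, 21.5]
width: 0.001
grasp_force: 10.6
```

Call:
servo_tool(targets=[{"x": 0, "y": 0, "z": 0, "rx": 0, "ry": 0, "rz": 0, "hand": 0}, {"x": 0, "y": 0, "z": 0, "rx": 0, "ry": 0, "rz": 0, "hand": 0}, {"x": 0, "y": 0, "z": 0, "rx": 0, "ry": 0, "rz": 0, "hand": 0}, {"x": 0, "y": 0, "z": 0, "rx": 0, "ry": 0, "rz": 0, "hand": 0}, {"x": 0, "y": 0, "z": 0, "rx": 0, "ry": 0, "rz": 0, "hand": 0}, {"x": 0, "y": 0, "z": 0, "rx": 0, "ry": 0, "rz": 0, "hand": 0}, {"x": 0, "y": 0, "z": 0, "rx": 0, "ry": 0, "rz": 0, "hand": 0}, {"x": 0, "y": 0, "z": 0, "rx": 0, "ry": 0, "rz": 0, "hand": 0}])

```text
time: 20.87
ee_pos: [0.6252, -0.0638, 0.1152]
tcp_rot: [-2.129, -2.306, 0.006]
ft_force: [-6.8, 1.5, 20.7]
width: 0.004
grasp_force: 10.6
```

```bash
python3 - <<'E'
from h import *
for n in("scene","top"):
    im=robot.capture(n); cv2.imwrite(f"pics/{n}_q.png",im[:,:,::-1])
    try: print(n,bubble(n,im,proj(n,[.629,-.125,.108])[0]))
    except Exception as e: print(n,e)
# profile along the vial in scene, for three states
for t in("k","n","p","q"):
    im=cv2.imread(f"pics/scene_{t}.png")[:,:,::-1]; c=np.array([203.5,202.]); 
    d=proj("scene",[.629-.00385,-.125+.05,.106])[0]-proj("scene",[.629+.00385,-.125-.05,.106])[0]; d/=np.linalg.norm(d)
    s=np.arange(-12,12.1,.8); P=(c+s[:,None]*d).astype(np.float32)
    v=cv2.remap(im.astype(np.float32),P[:,:1],P[:,1:],cv2.INTER_LINEAR)[:,0]
    print(t,"B",v[:,2].round().astype(int).tolist())
a=cv2.imread("pics/scene_q.png")[180:230,165:265]; b=cv2.imread("pics/scene_k.png")[180:230,165:265]
cv2.imwrite("pics/q.png",np.vstack([cv2.resize(i,None,fx=6,fy=6,interpolation=cv2.INTER_CUBIC) for i in(a,b)]))
E
```

```text
scene (np.float64(-0.7986238025967001), 17.74955177307129, np.float64(534.0), array([203.1018219, 202.2149353]))
top OpenCV(4.12.0) /io/opencv/modules/imgproc/src/linefit.cpp:50: error: (-215:Assertion failed) count > 0 in function 'fitLine2D_wods'

k B [191, 193, 194, 178, 145, 99, 74, 74, 90, 125, 141, 155, 177, 204, 197, 164, 109, 70, 64, 53, 51, 55, 65, 70, 72, 72, 84, 124, 164, 185, 189]
n B [193, 197, 183, 147, 102, 80, 74, 72, 68, 57, 51, 54, 73, 113, 171, 214, 208, 176, 127, 100, 88, 74, 73, 72, 81, 114, 168, 189, 192, 191, 187]
p B [161, 151, 129, 95, 59, 48, 47, 46, 42, 36, 34, 35, 55, 105, 168, 212, 204, 170, 128, 108, 89, 60, 60, 64, 76, 106, 162, 186, 191, 188, 188]
q B [123, 123, 113, 91, 65, 53, 51, 49, 45, 42, 54, 84, 122, 147, 143, 138, 121, 91, 58, 35, 32, 44, 47, 46, 46, 51, 74, 102, 118, 120, 114]
```

View pics/q.png

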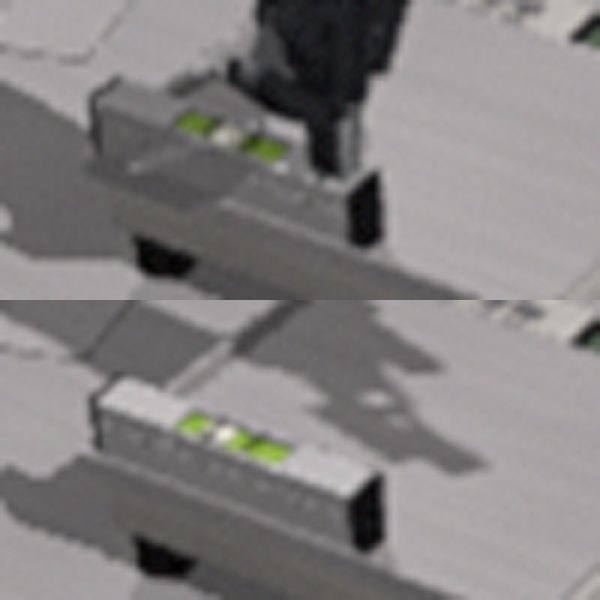

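```bash
python3 - <<'E'
from h import *
for t in("k","n","p","q"):
  for nm in ("scene","top"):
    if nm=="top" and t in"pq": continue
    im=cv2.imread(f"pics/{nm}_{t}.png")[:,:,::-1].copy()
    c,sz,a,m=greens(nm,im,proj(nm,[.629,-.125,.108])[0],20)
    p=np.argwhere(m>0)[:,::-1].astype(np.float32); c=(p.max(0)+p.min(0))/2
    X=np.array([.629,-.125,.108]); e=np.array([-.077,.997,0])*.03
    d=(proj(nm,X+e)-proj(nm,X-e))[0]; pm=np.linalg.norm(d)/60; d/=np.linalg.norm(d); q=np.array([-d[1],d[0]])
    s=np.arange(-13,13.01,.5); o=np.arange(-1,1.01,.5)
    P=(c+s[:,None,None]*d+o[None,:,None]*q).astype(np.float32)
    v=cv2.remap(im.astype(np.float32),P[...,0],P[...,1],cv2.INTER_CUBIC).mean(1)
    B,G=v[:,2],v[:,1]; sat=(G-B)
    print(t,nm,"c",c,"px/mm",round(pm,3),"n",len(p)); print(" B",B.round().astype(int).tolist()); print(" G",G.round().astype(int).tolist())
E
```

```text
k scene c [204.  202.5] px/mm 0.294 n 25
 B [192, 192, 194, 196, 194, 184, 164, 136, 110, 89, 77, 71, 74, 86, 105, 123, 134, 137, 142, 157, 179, 199, 204, 195, 170, 139, 108, 84, 70, 65, 63, 59, 56, 54, 56, 62, 69, 75, 76, 75, 71, 74, 86, 109, 138, 163, 181, 188, 190, 190, 188, 188, 188]
 G [191, 191, 193, 194, 192, 184, 171, 158, 154, 158, 165, 169, 171, 171, 172, 170, 164, 154, 152, 166, 190, 211, 217, 211, 197, 185, 178, 174, 166, 152, 135, 122, 120, 130, 142, 155, 164, 170, 172, 173, 173, 172, 171, 170, 171, 175, 181, 184, 186, 186, 186, 186, 187]
k top c [349. 168.] px/mm 0.344 n 87
 B [162, 166, 158, 140, 105, 64, 27, 10, 6, 3, 4, 3, 14, 39, 75, 115, 143, 139, 129, 140, 157, 175, 181, 168, 137, 99, 60, 30, 12, 5, 6, 6, 8, 11, 14, 13, 10, 10, 9, 8, 7, 7, 8, 6, 5, 5, 18, 52, 96, 131, 148, 158, 159]
 G [160, 162, 157, 142, 129, 128, 136, 147, 157, 160, 155, 141, 130, 129, 140, 160, 173, 159, 145, 155, 175, 192, 200, 196, 183, 171, 162, 158, 158, 160, 155, 135, 109, 87, 84, 103, 133, 150, 156, 158, 156, 157, 158, 160, 156, 136, 117, 115, 127, 141, 152, 157, 157]
n scene c [203. 202
[... 1432 characters left out ...]
 87, 95, 106, 125, 152, 181, 205, 219, 217, 202, 174, 148, 132, 130, 135, 138, 138, 145, 155, 162, 164, 161, 156, 153, 161, 174, 185, 189, 189, 189, 189, 189, 186]
q scene c [203. 202.] px/mm 0.294 n 21
 B [123, 123, 123, 124, 125, 123, 116, 102, 84, 67, 57, 55, 54, 53, 51, 51, 49, 45, 45, 54, 75, 102, 127, 145, 152, 148, 140, 133, 127, 112, 92, 69, 50, 37, 32, 35, 44, 49, 50, 50, 48, 48, 49, 56, 70, 89, 107, 118, 123, 122, 120, 116, 108]
 G [122, 122, 122, 123, 124, 121, 113, 103, 98, 98, 103, 109, 114, 115, 115, 115, 111, 101, 89, 86, 97, 118, 140, 157, 162, 158, 149, 142, 135, 123, 108, 92, 80, 71, 71, 81, 96, 109, 115, 116, 115, 113, 112, 109, 108, 110, 113, 117, 120, 120, 118, 115, 107]
```

The profile along the vial in the pressed view has the lines at -3.6 and +3.75 px and the bubble from -2.6 to +1.9 px. The bubble is therefore inside both lines, about 1.5 mm off centre (limit 3.5). The press is 20 N at the foot end, where 3 N is enough, and the tool pushes the level toward the far rim. I'm handing in while holding.

```bash
python3 -c "
from workcell import robot
print(robot.job_done())"
```

```text
the job is handed in; nothing more can be done
None
```

I handed the job in still holding a press of about 20 N on the level's foot end, with the level seated against both rims and the bubble between its lines, about 1.5 mm from centre as measured from the scene camera alone; no verdict came back.

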